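Load the solder feeder and hold its drive cover open

ROBOT

A 7-joint arm with a two-finger parallel gripper is mounted at the origin on a cart in front of the work surface, level with it; the furniture and walls round the work are solid. World frame = base frame: x ahead of the robot, y to its left, z up, the work surface at z = 0. Lengths are in m, angles in rad, forces in N, time in s.
With the tool pointing down it reaches from about 0.375 to 0.925 m from the base axis. Payload 3.1 kg.
Tool frame: the origin (TCP) lies midway between the tips of the shut fingers; the grasp point (between the pads) lies 19 mm behind it (grip_depth is the distance from the TCP to the grasp point, in m); z points along the fingers, y is the line along which they close (so a half turn about z gives the same grasp; the last joint's range is limited). The gripper opens to 85 mm and grips with 20 to 120 N. Pads are 22 mm wide; open, the fingers measure 114 mm over their backs; the gripper's body (76 mm by 85 mm) begins 54 mm behind the grasp point. The pads swing forward as they close: fully open they stand 13 mm farther back than shut.
Start: joints at [1.148, 0.383, 0.044, 1.598, -0.018, 1.161, -0.05], TCP at [0.207, -0.616, 0.231] pointing down, gripper open.
Joint ranges: [-2.61, 2.61], [-0.41, 2.15], [-1.48, 1.57], [0, 2.5], [-1.57, 4.71], [0.05, 1.97], [-2.85, 2.85]. Speed limits (rad/s): [2.79, 2.79, 3.14, 3.14, 3.14, 3.14, 3.14].

INTERFACE

Orientations are given as [roll, pitch, yaw] about the fixed x, y, z axes, in that order (R = Rz(yaw) Ry(pitch) Rx(roll)).
In Python, from cell import * gives the robot as it stands.
- The arm moves only by the shell command python3 -m pendant 'ROWS' [FORCE]. ROWS is JSON, one flat list of numbers, 5 for each row, row after row: the opening in per cent of the stroke, from 0 (shut) to 100 (fully open), then the shift along the tool's x, y, z in m, then the turn about the tool's z in degrees. In form: [claw, dx, dy, dz, roll, claw, dx, dy, dz, roll, ...]. A call has 1 to 20 rows; each row is the pose to reach, as a shift and turn from the pose commanded when the call began, along the tool's axes at that moment; what a row does not reach only later rows make up. A row lasts 1/12 s, in which the tool goes at most 41.7 mm and 7.16 degrees, less where a joint would pass 70% of its speed; a pose out of reach is approached as far as the arm can. A call with a gripper value outside its range is refused whole. The fingers move at their own pace and stop on an object; FORCE is the grip in N (left out, the last holds). Time passes only in rows, so rows that repeat a pose let the fingers close. It gives the time, the measured TCP pose, the force, the opening and the grip force at its end, in the units of the state.
- state(): the state, without advancing time (a new reading comes with each control period).
- get_image(name): name is "scene" or "top"; returns (picture, depth): 480x640x3 uint8, red, green, blue; 480x640 float32, m along the optical axis (not along the pixel's ray), 0 where there is no reading.
- camera_model(name): a dict with "fx", "fy", "cx", "cy" (pixels), "position" and "rotation" of the camera in the world. Camera axes: x right, y up, looking along -z (the intrinsics and any distortion apply to the point x, -y, -z); pixel columns grow to the right and rows downward; lengths in m; the calibration is good to about 2 mm. A picture is of the moment at which its call begins. camera_model takes no time and is no camera call.
- sign_off(): hands the job in; it is judged then, once.
Trained networks look in the newest picture that a camera, given by its name, has taken for a name from the list of things; names that differ only in an ending like _2 or _b are one class to them, and where a whole thing is asked for, a point or a joint stands for the part that bears it (a point fixed in the world has none). Each returns a list of dicts, best first, with "score" (0 to 1); they miss things now and then, are a little off and sometimes report something else, mostly with a low value. They report only what shows in the picture. A call takes as long as a camera call.
- boxes_of(camera, name): "at" ([row, column] in pixels, amid what is visible of it).
- silhouettes(camera, name): "region" (480x640 bool, what is visible of it) and "at" ([row, column] in pixels, amid what is visible of it).
- place_of(camera, name): "at" ([row, column] in pixels: a listed point, or the origin of a listed thing).
The state is a dict: "t": time; "q": joint angles; "qvel": joint speeds; "tau": joint torques, N m; "tool_pos": TCP position; "ee_rot": TCP orientation; "ft_force": force on the tool from outside, world axes, zero at the start; "moment": the same for the moment, N m; "grip_width": finger opening in m; "grip_force": force on a finger pad.
Only numpy, scipy, OpenCV 4.12 (cv2) and the standard library are available. Lean on these libraries where they do the work, as an engineer would, in place of code of your own. Each camera call takes 0.05 s, during which the arm holds its last target. There are 200 camera calls.

TASK

Load the solder reel onto the wire feeder: lower it, without dropping it, over the upright spindle until it sits flat on the turntable, and let go of it. Then swing up the feeder's spring-loaded cover (a U-shaped bail at its front is there to take hold of) and hold it open at 60 degrees, so that the wire can be threaded between the rollers; finish while still holding the cover there with the fingers. Leave the other things on the table where they lie.

Things in the scene. Friction and masses are not known exactly. Their poses are not given: they have to be found in the camera images.
- solder_reel: The reel of solder wire: black plastic flanges 56 mm in diameter and 5 mm thick above and below, silvery winding 49 mm in diameter between them, 36 mm high in all, with an open round bore of 17.4 mm right through; about 0.2 kg. It lies flat on the table, bore upright, near the front. Origin: centre of its underside, z up along the bore.
- feeder: Solder wire feeder, screwed to the table behind the reel to the right: grey base plate 110 (its x) by 185 (its y) by 8 mm. Origin: centre of its underside; x away from the robot (turned up to 0.25 rad), y to the left, z up. Right half: turntable (54 mm disc) with the spindle; left half: aluminium drive head 75 x 58 mm, 63 mm high with the cover shut. A loaded reel has 45 mm free to the head.
- spindle_seat (a point): Point on the spindle axis at the top of the turntable, 12 mm above the table, fixed to the feeder at (0, -50, 12) mm. A fully lowered reel has its origin here.
- spindle_tip (a point): Top of the upright steel spindle, 60 mm above the table: 14 mm in diameter, its last 10 mm tapering to 6 mm, so 1.7 mm clear all round in the reel's bore.
- feeder_cover (a joint): Angle of the feeder's cover in rad: 0 shut (level), growing as its front edge swings up and away from the robot; 1.047 is 60 degrees, its stop is at 1.75. A spring and its weight press it shut: it takes about 2 to 3 N at the bail to hold it at 60 degrees, and it falls shut when let go. The feeder's pressure roller hangs on its underside.
- cover_hinge (a point): Middle of the cover's hinge axis, at (42, 53, 61.5) mm in the feeder's frame; the axis runs along the feeder's y, at the cover's far edge; its axes are the feeder's, also when the cover opens.
- bail (a point): Middle of the bail, a U-shaped steel pull in the plane of the cover ahead of its front edge; moves with the cover. Shut: at (-116, 0, 2.5) mm from the hinge in the feeder's axes, 64 mm above the table. Its cross bar, parallel to the hinge, has a black sleeve, 10.4 mm thick, 36 mm long, with 33 mm free between it and the cover and free space below; it can turn between finger pads.
- cover_sheet: The hinged cover itself, a grey sheet-metal lid 78 x 64 mm with its bail; its origin is on the hinge axis, its x and z turn with it.
- side_cutters: Blue-handled side cutters, 146 x 42 x 12 mm, lying to the left of the reel beside the blue drawer box; a bystander. Origin: centre of its underside.
- tweezers: Steel tweezers, 126 x 14 x 8 mm, lying in front of the feeder on the right; a bystander. Origin: centre of its underside.
- tape_roll: Roll of masking tape, 84 mm in diameter, 22 mm high, lying flat at the back left; a bystander. Origin: centre of its underside.
- heat_sink: Black finned heat sink, 30 x 42 x 24 mm, at the back left; a bystander. Origin: centre of its underside.
- glue_brush: Flat glue brush, 163 x 18 x 16 mm, lying at the back behind the board clamp; a bystander. Origin: centre of its underside.

How it is judged:
On the way, in this order (a step that is already met when the one before it is completed fails the run):
1. the reel sits flat on the turntable, on the spindle, let go (horizontal distance between solder_reel and spindle_seat below 0.004 m and z of solder_reel in the frame of spindle_seat between -0.003 and 0.003 m and angle between solder_reel's own z axis and vertical below 0.06 rad and contact force between the fingers and solder_reel below 0.05 N), for 0.2 s.
2. the cover is lifted to 60 degrees by the fingers (value of joint feeder_cover between 0.907 and 1.187 rad and contact force between the fingers and cover_sheet above 0.5 N), for 0.2 s.
At the end, for the whole second after the job is handed in: The cover is held still by the fingers at 60 degrees, within 8 degrees either way, nothing else propping it; the reel stays on the spindle, flat on the turntable (within 3 mm in height, 4 mm sideways), untouched (all of step 1 and all of step 2 and velocity of joint feeder_cover between -0.1 and 0.1 rad/s and contact force between solder_reel and cover_sheet below 0.05 N and contact force between the arm and solder_reel below 0.05 N); the arm keeps its last pose, push and grip.
It fails at once if the reel is dropped (it falls freely at over 0.6 m/s, that is from about 2 cm) (linear speed of solder_reel above 0.6 m/s and contact force between the fingers and solder_reel below 0.01 N).
It fails at once if a bystander is shifted by more than 2 cm (distance of any of side_cutters, tweezers, tape_roll, heat_sink, glue_brush from where it was at the start of the episode above 0.02 m).
It also fails if it takes over 58 s, if anything falls off the work surface, if the arm or the gripper's body presses on something with over 40 N, if the wrist force passes 120 N, or if a joint passes its speed limit or range.

## Working session

There is one attempt and no reset: what is moved stays moved. The work goes in short steps, Python scripts to look and compute and a shell command to move; the robot and the scene stay as the last step left them, time stands still between calls to the robot, and variables do not carry over. Pictures are saved under pics/ and viewed, at most 10 in all, crops included, and the job is handed in when it is done.

```bash
mkdir -p pics; cat > h.py <<'E'
from cell import *
import numpy as np, cv2
from scipy.spatial.transform import Rotation as Ro
def cam(n):
    c=camera_model(n); R=np.array(c["rotation"],float)
    if R.shape!=(3,3): print("rot",R)
    return c,R,np.array(c["position"])
def ray(n,rc):
    c,R,p=cam(n); d=R@np.array([(rc[1]-c["cx"])/c["fx"],-(rc[0]-c["cy"])/c["fy"],-1]); return p,d
def atz(n,rc,z):
    p,d=ray(n,rc); return p+d*(z-p[2])/d[2]
def proj(n,P):
    c,R,p=cam(n); v=R.T@(np.array(P)-p); return c["cy"]-c["fy"]*v[1]/-v[2], c["cx"]+c["fx"]*v[0]/-v[2]
def cloud(n,D):
    c,R,p=cam(n); r,k=np.mgrid[:480,:640]
    return p+np.stack([(k-c["cx"])/c["fx"]*D,-(r-c["cy"])/c["fy"]*D,-D],-1)@R.T
E
python3 - <<'E'
from h import *
np.set_printoptions(precision=4,suppress=True)
print(state()); 
for n in("scene","top"):
    print(camera_model(n))
    I,D=get_image(n); cv2.imwrite(f"pics/{n}0.png",I[...,::-1])
    for t,z in(("solder_reel",0),("spindle_seat",.012),("spindle_tip",.06),("cover_hinge",.0615),("bail",.064),("feeder",0),("tweezers",0),("side_cutters",0)):
        for o in place_of(n,t)[:2]: print(n,t,np.round(o["score"],2),o["at"],atz(n,o["at"],z))
E
```

```text
{'t': 0.0, 'q': array([ 1.1482,  0.3839,  0.0438,  1.5996, -0.0179,  1.1612, -0.0499]), 'qvel': array([-0.0002,  0.0008, -0.0014, -0.0006, -0.0018,  0.0015, -0.0007]), 'tau': array([ -0.0005, -43.3453,   1.0245, -24.9513,   0.0106,   0.0113,
        -0.    ]), 'tool_pos': array([ 0.2071, -0.6151,  0.2299]), 'ee_rot': array([-3.1389,  0.0002,  0.3249]), 'ft_force': array([ 0.594 ,  1.0953, -0.3545]), 'moment': array([ 0.0244,  0.0213, -0.009 ]), 'grip_force': 0.0, 'grip_width': 0.08566122735537487}
{'fx': 536.206932970844, 'fy': 536.206932970844, 'cx': 320.00811142349244, 'cy': 237.64123346809643, 'position': array([ 0.0024, -0.3862,  0.5734]), 'rotation': array([ 0.9229,  0.0027, -0.9567])}
rot [ 0.9229  0.0027 -0.9567]Traceback (most recent call last):
  File "<stdin>", line 8, in <module>
  File "h.py", line 11, in atz
    p,d=ray(n,rc); return p+d*(z-p[2])/d[2]
                                       ~^^^
IndexError: invalid index to scalar variable.
```

```bash
sed -i 's/R=np.array(c\["rotation"\],float)/R=Ro.from_euler("xyz",c["rotation"]).as_matrix()/; /if R.shape/d' h.py
python3 - <<'E'
from h import *
np.set_printoptions(precision=4,suppress=True)
for n in("scene","top"):
    print(n,camera_model(n))
    I,D=get_image(n); cv2.imwrite(f"pics/{n}0.png",I[...,::-1]); C=cloud(n,D)
    for t,z in(("solder_reel",0),("spindle_seat",.012),("spindle_tip",.06),("cover_hinge",.0615),("bail",.064),("feeder",0),("tweezers",0),("side_cutters",0)):
        for o in place_of(n,t)[:2]:
            a=np.array(o["at"]); i=tuple(np.clip(a.round().astype(int),0,[479,639])); print(n,t,np.round(o["score"],2),a,atz(n,a,z),"depth:",C[i])
E
```

```text
scene {'fx': 536.206932970844, 'fy': 536.206932970844, 'cx': 320.00811142349244, 'cy': 237.64123346809643, 'position': array([ 0.0024, -0.3862,  0.5734]), 'rotation': array([ 0.9229,  0.0027, -0.9567])}
scene solder_reel 0.92 [318.3 278.3] [ 0.4237 -0.0118  0.    ] depth: [ 0.408  -0.0253  0.0216]
scene spindle_seat 0.63 [292.9 447.7] [ 0.6051 -0.1977  0.012 ] depth: [ 0.607  -0.1976  0.0103]
scene spindle_tip 0.63 [264.  448.5] [ 0.6124 -0.1884  0.06  ] depth: [ 0.6855 -0.1639 -0.0019]
scene cover_hinge 0.98 [230.7 399.5] [ 0.6426 -0.0896  0.0615] depth: [ 0.6432 -0.0902  0.0609]
scene bail 0.68 [269.2 366.2] [ 0.5278 -0.0966  0.064 ] depth: [ 0.5269 -0.0968  0.0651]
scene bail 0.46 [289.3 221. ] [0.3745 0.0471 0.064 ] depth: [0.4156 0.0948 0.0085]
scene feeder 0.94 [282.3 415.1] [ 0.611  -0.1408  0.    ] depth: [ 0.6044 -0.1432  0.0068]
scene tweezers 0.8 [353.5 404.6] [ 0.4712 -0.1964  0.    ] depth: [ 0.4696 -0.1977  0.0014]
scene side_cutters 0.88 [288.9 221. ] [0.4219 0.1022 0.    ] depth: [0.4156 0.0948 0.0085]
top {'fx': 464.39845855281, 'fy': 464.39845855281, 'cx': 316.69849
[... 357 characters left out ...]
[ 0.6141 -0.1933  0.012 ] depth: [ 0.6082 -0.1874  0.0371]
top spindle_seat 0.27 [211.7 420.5] [ 0.6287 -0.2035  0.012 ] depth: [ 0.6184 -0.1937  0.0537]
top spindle_tip 0.77 [211.4 420.9] [ 0.6181 -0.194   0.06  ] depth: [ 0.6298 -0.2042  0.0134]
top cover_hinge 0.56 [192.9 363.2] [ 0.6508 -0.0854  0.0615] depth: [ 0.6494 -0.0847  0.0659]
top bail 0.71 [252.3 371.3] [ 0.5377 -0.1013  0.064 ] depth: [ 0.5375 -0.1002  0.0693]
top feeder 0.82 [221.1 387.5] [ 0.6106 -0.1399  0.    ] depth: [ 0.6095 -0.1401  0.006 ]
top tweezers 0.52 [289.2 414.8] [ 0.4764 -0.1932  0.    ] depth: [ 0.4768 -0.1939 -0.0015]
top side_cutters 0.68 [311.3 258.8] [0.4255 0.1091 0.    ] depth: [ 0.426   0.1089 -0.0008]
```

View pics/scene0.png

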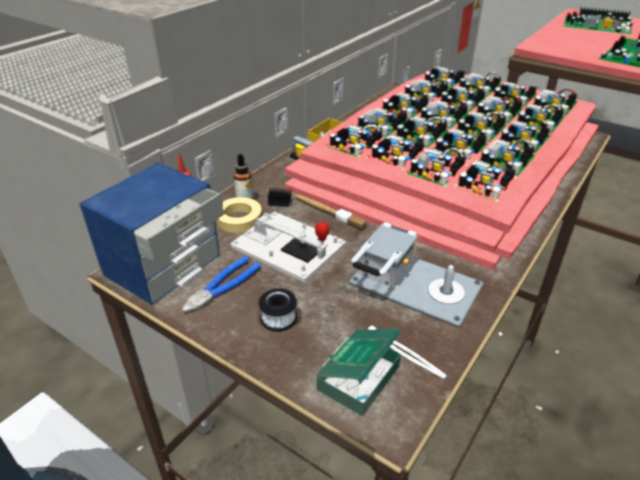

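View pics/top0.png

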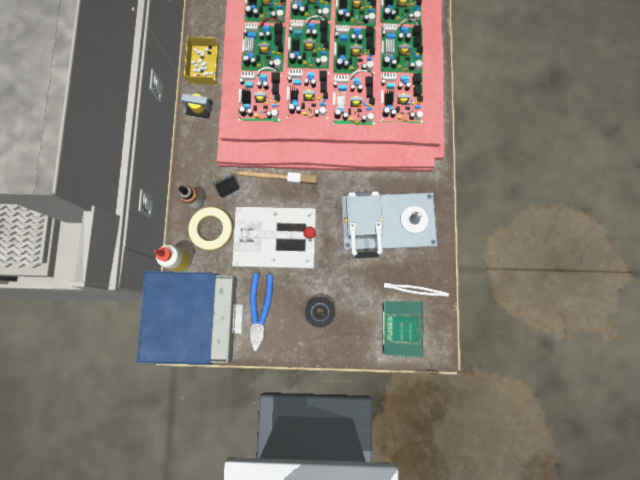

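The pictures show the reel at scene (310,278) / top (311,320). The feeder has its white turntable and spindle at top (219,413), and the bail's black sleeve is at top (252,371). The tweezers are in front of it at (289,415). Next I refine the reel and feeder poses.

```bash
python3 - <<'E'
from h import *
np.set_printoptions(precision=4,suppress=True)
for n in("top","scene"):
    I,D=get_image(n); C=cloud(n,D)
    print("table z",np.median(C[300:340,285:300,2]) if n=="top" else '')
    for t,(lo,hi) in(("solder_reel",(.033,.041)),("feeder",(.004,.012)),("feeder_cover",(.055,.08))):
        s=silhouettes(n,t)[:1]
        if not s: print(n,t,"none"); continue
        m=s[0]["region"]; P=C[m&(D>0)]; Q=P[(P[:,2]>lo)&(P[:,2]<hi)]
        r=cv2.minAreaRect((Q[:,:2]*1000).astype(np.float32)); c,rad=cv2.minEnclosingCircle((Q[:,:2]*1000).astype(np.float32))
        print(n,t,len(Q),"rect",r,"circ",c,rad,"mean",Q.mean(0),'z',np.percentile(P[:,2],[5,50,95]))
    # spindle
    S=C[(abs(C[...,0]-.613)<.025)&(abs(C[...,1]+.193)<.025)&(C[...,2]>.022)&(C[...,2]<.065)]; print("spindle",len(S),S.mean(0),S.max(0))
    # white disc
    W=(I.min(-1)>200)&(np.linalg.norm(C[...,:2]-[.613,-.193],axis=-1)<.04)
    k=np.argwhere(W)[:,::-1].astype(np.float32); e=cv2.fitEllipse(cv2.convexHull(k)); print("disc",len(k),e,atz(n,e[0][::-1],.012))
    cv2.imwrite(f"pics/c_{n}.png",cv2.resize(I[170:340,240:480] if n=="top" else I[210:380,250:490],(720,510),interpolation=cv2.INTER_CUBIC)[...,::-1])
E
```

```text
table z -0.0005075288703997871
top solder_reel 579 rect ((427.59283447265625, -8.312568664550781), (52.42790222167969, 53.73051071166992), 46.488162994384766) circ (427.66754150390625, -8.568891525268555) 27.48503303527832 mean [ 0.4272 -0.0086  0.0356] z [0.0321 0.0354 0.038 ]
top feeder 3070 rect ((610.9295654296875, -140.34471130371094), (110.17401885986328, 185.03494262695312), 3.773916006088257) circ (610.1538696289062, -140.2705841064453) 104.95779418945312 mean [ 0.6069 -0.1598  0.0081] z [0.0054 0.0099 0.0663]
top feeder_cover 1733 rect ((590.1624145507812, -88.4796371459961), (123.98220825195312, 64.55306243896484), 2.9579763412475586) circ (589.9111328125, -88.11116027832031) 64.23895263671875 mean [ 0.5981 -0.0879  0.0636] z [0.0578 0.0631 0.0683]
spindle 69 [ 0.612  -0.1882  0.0475] [ 0.6208 -0.1834  0.0609]
disc 517 ((412.3106689453125, 219.171630859375), (27.874011993408203, 33.50004959106445), 91.669189453125) [ 0.6132 -0.1872  0.012 ]
table z 
scene solder_reel 657 rect ((424.75665283203125, -12.547908782958984), (53.8990364074707, 52.07651901245117), 37.10566329956055) circ (425.3414306640625, -11.971505165100098) 27.782238006591797 mean [ 0.4243 -0.0131  0.0345] z [0.002  0.0327 0.0357]
scene feeder 3893 rect ((607.4512329101562, -143.31935119628906), (110.11185455322266, 183.9721221923828), 3.938997745513916) circ (606.7481079101562, -143.73056030273438) 104.09253692626953 mean [ 0.5987 -0.1658  0.0069] z [0.0045 0.0084 0.0641]
scene feeder_cover 1803 rect ((589.6028442382812, -127.68608093261719), (123.98023986816406, 139.3865966796875), 3.258335590362549) circ (591.95556640625, -119.43086242675781) 79.47946166992188 mean [ 0.5916 -0.0941  0.062 ] z [0.0039 0.008  0.0639]
spindle 184 [ 0.6081 -0.1941  0.0416] [ 0.6159 -0.1863  0.0609]
disc 533 ((446.6181945800781, 284.8716735839844), (35.95931625366211, 38.4708251953125), 155.31787109375) [ 0.621  -0.1887  0.012 ]
```

View pics/c_top.png

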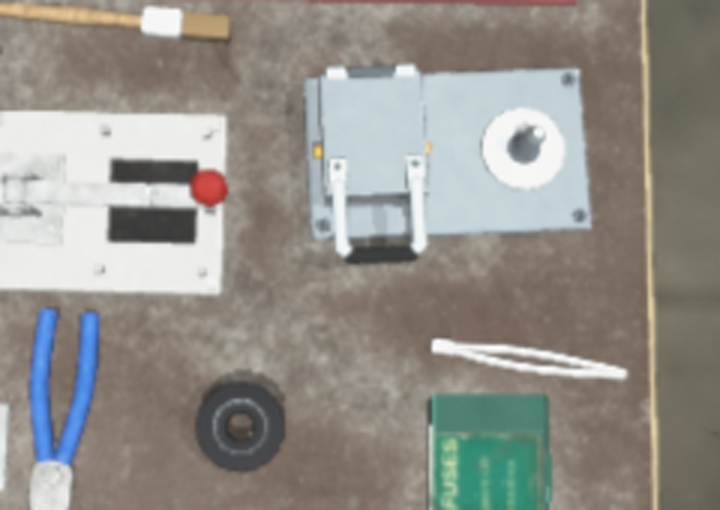

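```bash
python3 -m pendant '[100,0.1,-0.126,0,-19,100,0.4,-0.503,0.03,-75,100,0.4,-0.503,0.03,-75,100,0.4,-0.503,0.03,-75,100,0.4,-0.503,0.03,-75,100,0.4,-0.503,0.03,-75,100,0.4,-0.503,0.03,-75,100,0.4,-0.503,0.03,-75,100,0.4,-0.503,0.03,-75,100,0.4,-0.503,0.03,-75,100,0.4,-0.503,0.03,-75,100,0.4,-0.503,0.03,-75,100,0.4,-0.503,0.03,-75,100,0.4,-0.503,0.03,-75,100,0.4,-0.503,0.03,-75,100,0.4,-0.503,0.03,-75,100,0.4,-0.503,0.03,-75,100,0.4,-0.503,0.03,-75,100,0.4,-0.503,0.03,-75,100,0.4,-0.503,0.03,-75]' 30; python3 -c "
from h import *
s=state();print(s['q'],s['tool_pos'],s['ee_rot'])"
```

```text
t: 3.07
tool_pos: [0.4256, -0.0134, 0.2012]
ee_rot: [-3.141, 0.001, 1.631]
ft_force: [0.2, -0.5, 0.5]
grip_width: 0.0853
grip_force: 0.0
[ 0.58517985  0.01601119 -0.64630358  2.11283021  0.01205046  1.01650064
 -0.0074468 ] [ 0.4255601  -0.01338935  0.20117534] [-3.14110527e+00  6.04319725e-04  1.63075955e+00]
```

```bash
python3 -m pendant '[100,0.003,0,0.04,0,100,0.003,0,0.08,0,100,0.003,0,0.12,0,100,0.003,0,0.15,0,100,0.003,0,0.17,0,100,0.003,0,0.18,0,100,0.003,0,0.189,0,100,0.003,0,0.189,0,55,0.003,0,0.189,0,55,0.003,0,0.189,0,55,0.003,0,0.189,0,55,0.003,0,0.189,0,55,0.003,0,0.189,0,55,0.003,0,0.189,0,55,0.003,0,0.189,0,55,0.003,0,0.189,0]' 40
```

```text
t: 4.4
tool_pos: [0.4269, -0.009, 0.014]
ee_rot: [3.14, 0.002, 1.634]
ft_force: [-1.6, -0.4, 6.1]
grip_width: 0.0538
grip_force: 40.7
```

```bash
python3 -m pendant '[50,0,0,-0.005,0,50,0,0,-0.02,0,50,0,0,-0.05,0,50,0,0,-0.08,0,50,0,0,-0.11,0,50,0,0,-0.12,0,50,0,0,-0.12,0,50,0,0,-0.12,0]'; python3 - <<'E'
from h import *
np.set_printoptions(precision=4,suppress=True)
s=state();print(s['tool_pos'],s['q'])
T=[]
for n in("top","scene"):
    I,D=get_image(n);C=cloud(n,D)
    for o in place_of(n,"solder_reel")[:2]: print(n,o["score"],o["at"],atz(n,o["at"],.118))
    r,c=map(int,proj(n,[.427,-.01,.13])); r0=max(r-75,0);c0=max(c-100,0); T.append(cv2.resize(I[r0:r0+150,c0:c0+200],(400,300),interpolation=cv2.INTER_CUBIC))
cv2.imwrite("pics/lift.png",np.hstack(T)[...,::-1])
E
```

```text
t: 5.07
tool_pos: [0.4256, -0.0091, 0.1323]
ee_rot: [3.141, 0.001, 1.633]
ft_force: [-0.6, -0.0, -3.0]
grip_width: 0.0533
grip_force: 43.2
[ 0.4256 -0.0091  0.1323] [ 0.5746  0.1361 -0.6763  2.1764  0.1136  0.8612 -0.1087]
top 0.35 [194.0, 361.5] [ 0.6332 -0.0776  0.118 ]
scene 0.68 [259.9, 271.6] [ 0.4161 -0.014   0.118 ]
```

View pics/lift.png

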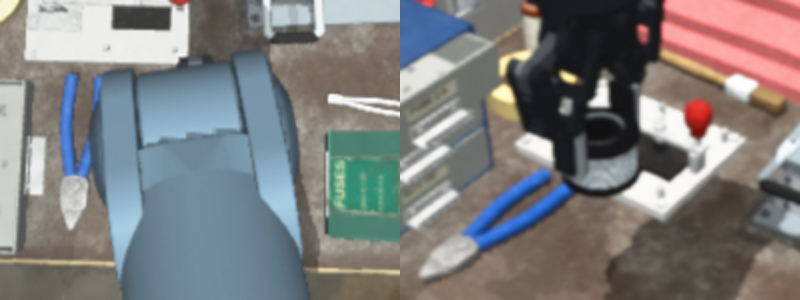

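```bash
python3 -m pendant '[50,-0.02,0.018,0,0,50,-0.05,0.046,0,0,50,-0.08,0.073,0,0,50,-0.11,0.1,0,0,50,-0.14,0.128,0,0,50,-0.165,0.15,0,0,50,-0.182,0.166,0,0,50,-0.192,0.175,0,0,50,-0.192,0.175,0,0,50,-0.192,0.175,0,0,50,-0.192,0.175,0,0]'; python3 - <<'E'
from h import *
np.set_printoptions(precision=4,suppress=True)
s=state();print(s['tool_pos'],s['q'])
n="scene"
I,D=get_image(n);C=cloud(n,D)
for o in place_of(n,"solder_reel")[:2]: print(n,o["score"],o["at"],atz(n,o["at"],.118))
for o in place_of(n,"spindle_tip")[:2]: print(n,o["score"],o["at"],atz(n,o["at"],.06))
z=s['tool_pos'][2]-.014
for o in silhouettes(n,"solder_reel")[:1]:
    k=np.argwhere(o["region"]); print(o["score"],k.min(0),k.max(0)); P=C[o["region"]&(D>0)]; print(np.percentile(P,[5,50,95],axis=0))
r0,c0=150,360; J=cv2.resize(I[r0:r0+180,c0:c0+240],(800,600),interpolation=cv2.INTER_CUBIC)
for zz in(z,z+.036):
    a=np.linspace(0,2*np.pi,60); 
    for t in a:
        for rr in(.028,.0087):
            r,c=proj(n,[.6106+rr*np.cos(t),-.1925+rr*np.sin(t),zz]); cv2.circle(J,(int((c-c0)*3.333),int((r-r0)*3.333)),1,(255,0,0),-1)
for zz in(.02,.03,.04,.05,.06):
    r,c=proj(n,[.6108,-.1932,zz]); cv2.circle(J,(int((c-c0)*3.333),int((r-r0)*3.333)),2,(0,255,0),-1)
cv2.imwrite("pics/over.png",J[...,::-1])
E
```

```text
t: 6.18
tool_pos: [0.611, -0.1875, 0.1304]
ee_rot: [-3.138, -0.002, 1.635]
ft_force: [-0.1, 0.2, -1.7]
grip_width: 0.0533
grip_force: 43.2
[ 0.611  -0.1875  0.1304] [ 0.6318  0.5226 -0.5159  1.6824  0.2917  1.0184  0.0822]
scene 0.93 [237.9, 453.3] [ 0.6002 -0.1924  0.118 ]
scene 0.78 [263.6, 451.5] [ 0.6158 -0.1917  0.06  ]
0.72 [207 435] [246 478]
[[ 0.5859 -0.2149  0.1167]
 [ 0.5985 -0.2037  0.1333]
 [ 0.6308 -0.1717  0.151 ]]
```

View pics/over.png

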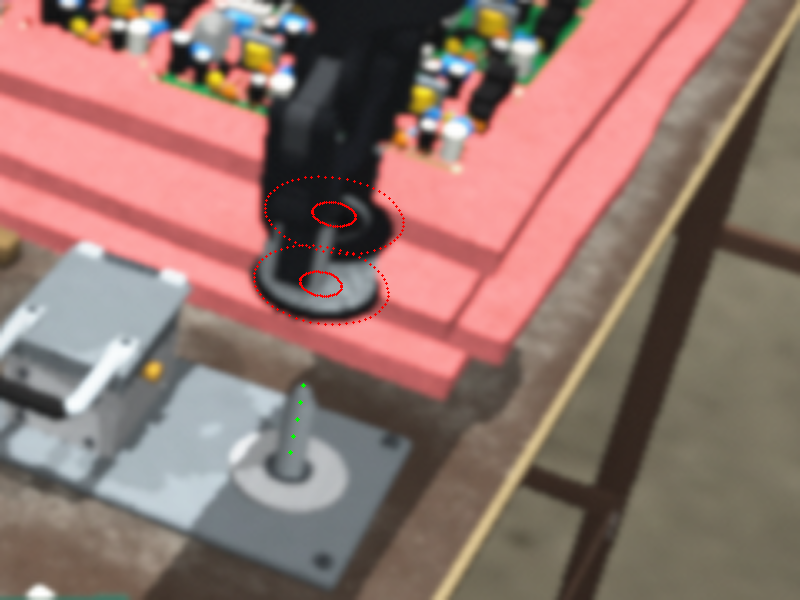

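```bash
python3 -m pendant '[50,-0.002,0.001,0.01,0,50,-0.002,0.001,0.025,0,50,-0.002,0.001,0.04,0,50,-0.002,0.001,0.047,0,50,-0.002,0.001,0.047,0,50,-0.002,0.001,0.047,0,50,-0.002,0.001,0.047,0]'; python3 - <<'E'
from h import *
s=state();print(s['tool_pos'],s['ft_force'])
n="scene"
Is=[get_image(n) for _ in range(4)]; I=np.mean([i[0] for i in Is],0).astype(np.uint8); D=Is[0][1]; C=cloud(n,D)
np.savez("over2.npz",I=I,D=D)
z=s['tool_pos'][2]-.014; print(z)
r0,c0=190,400; f=8; J=cv2.resize(I[r0:r0+75,c0:c0+100],(800,600),interpolation=cv2.INTER_CUBIC)
for zz in(z,z+.005,z+.036):
    for t in np.linspace(0,2*np.pi,80): 
        for rr in(.028,.0087):
            r,c=proj(n,[.6108+rr*np.cos(t),-.1932+rr*np.sin(t),zz]); cv2.circle(J,(int((c+.5-c0)*f),int((r+.5-r0)*f)),1,(255,0,0),-1)
for zz in(.02,.03,.04,.05,.06):
    r,c=proj(n,[.6108,-.1932,zz]); cv2.circle(J,(int((c+.5-c0)*f),int((r+.5-r0)*f)),3,(0,255,0),-1)
cv2.imwrite("pics/over2.png",J[...,::-1])
E
```

```text
t: 6.97
tool_pos: [0.614, -0.1911, 0.0853]
ee_rot: [3.141, -0.0, 1.634]
ft_force: [-0.5, -0.2, -1.6]
grip_width: 0.0535
grip_force: 43.2
[ 0.61402385 -0.19108269  0.08531196] [-0.45938662 -0.15199094 -1.5858135 ]
0.0713119581750654
```

View pics/over2.png

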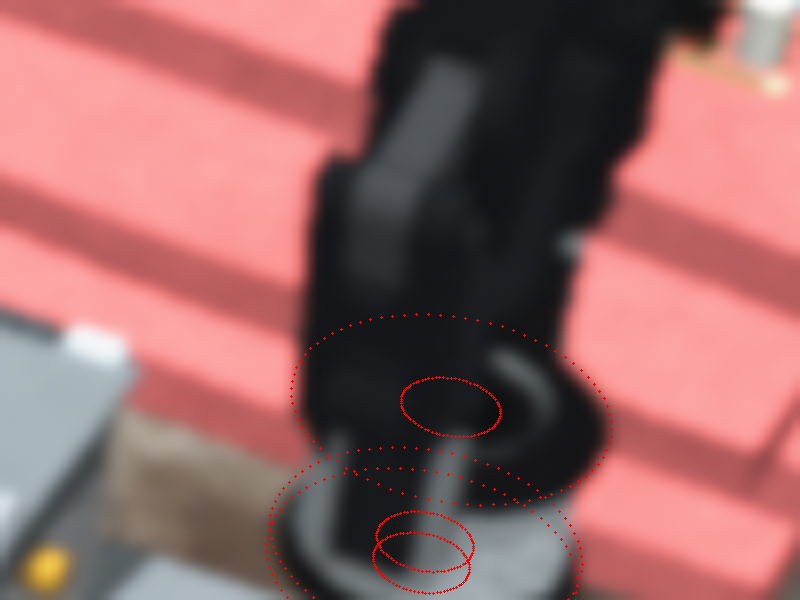

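The overlaid target circles match the reel's flanges: top flange right edge at 605 against 608, lower arc at 505 against 503. That puts it within about 1 mm, so I descend onto the tip in stages.

```bash
python3 -m pendant '[50,0,0,0.006,0,50,0,0,0.012,0,50,0,0,0.016,0,50,0,0,0.019,0,50,0,0,0.019,0]'; python3 -m pendant '[50,0,0,0.004,0,50,0,0,0.008,0,50,0,0,0.008,0]'
```

```text
t: 7.58
tool_pos: [0.6126, -0.191, 0.0648]
ee_rot: [-3.139, -0.001, 1.634]
ft_force: [-0.7, -0.8, -2.1]
grip_width: 0.0533
grip_force: 43.2
t: 7.83
tool_pos: [0.613, -0.1911, 0.0573]
ee_rot: [-3.14, -0.001, 1.634]
ft_force: [0.6, 1.0, -3.0]
grip_width: 0.0532
grip_force: 43.2
```

No contact force past the taper, so the spindle is in the bore.

```bash
python3 -m pendant '[50,0,0,0.006,0,50,0,0,0.012,0,50,0,0,0.018,0,50,0,0,0.023,0,50,0,0,0.023,0]'; python3 -m pendant '[50,0,0,0.003,0,50,0,0,0.006,0,50,0,0,0.007,0,50,0,0,0.007,0]'
```

```text
t: 8.25
tool_pos: [0.6125, -0.1909, 0.0335]
ee_rot: [-3.139, -0.001, 1.634]
ft_force: [-0.4, 1.2, -2.7]
grip_width: 0.0533
grip_force: 43.2
t: 8.58
tool_pos: [0.6136, -0.1912, 0.028]
ee_rot: [-3.141, -0.0, 1.634]
ft_force: [0.3, -0.0, -2.7]
grip_width: 0.0531
grip_force: 43.2
```

```bash
python3 -m pendant '[50,0,0,0.001,0,50,0,0,0.002,0,50,0,0,0.002,0]'; python3 -m pendant '[50,0,0,0.001,0,50,0,0,0.002,0,50,0,0,0.002,0]'
```

```text
t: 8.83
tool_pos: [0.6138, -0.1912, 0.0263]
ee_rot: [3.141, 0.0, 1.634]
ft_force: [-0.0, 1.3, -3.0]
grip_width: 0.053
grip_force: 43.2
t: 9.08
tool_pos: [0.6139, -0.1912, 0.0262]
ee_rot: [-3.141, 0.001, 1.634]
ft_force: [-3.7, 0.7, 5.6]
grip_width: 0.0533
grip_force: 43.9
```

```bash
python3 -m pendant '[70,0,0,0,0,85,0,0,0,0,90,0,0,0,0,90,0,0,0,0,90,0,0,0,0,90,0,0,0,0]'; python3 -m pendant '[90,0,0,-0.005,0,90,0,0,-0.02,0,90,0,0,-0.05,0,90,0,0,-0.09,0,90,0,0,-0.13,0,90,0,0,-0.15,0,90,0,0,-0.15,0]'; python3 -m pendant '[90,0.03,-0.02,0,0,90,0.06,-0.04,0,0,90,0.09,-0.07,0,0,90,0.1,-0.085,0,0,90,0.1,-0.085,0,0,90,0.1,-0.085,0,0,90,0.1,-0.085,0,0]'; python3 - <<'E'
from h import *
np.set_printoptions(precision=4,suppress=True)
s=state();print(s['tool_pos'],s['q'])
n="scene"
I,D=get_image(n);C=cloud(n,D)
for o in silhouettes(n,"solder_reel")[:2]:
    P=C[o["region"]&(D>0)]; Q=P[(P[:,2]>.045)&(P[:,2]<.054)]; print(o["score"],len(Q),np.percentile(P[:,2],[5,50,90,95]),cv2.minEnclosingCircle((Q[:,:2]*1000).astype(np.float32)))
for o in place_of(n,"bail")[:2]: print(o["score"],o["at"],atz(n,o["at"],.064))
cv2.imwrite("pics/seated.png",cv2.resize(I[170:350,320:520],(660,594),interpolation=cv2.INTER_CUBIC)[...,::-1])
E
```

```text
t: 9.58
tool_pos: [0.6137, -0.1912, 0.0242]
ee_rot: [3.142, -0.0, 1.634]
ft_force: [-0.0, 0.4, -0.4]
grip_width: 0.077
grip_force: 0.0
t: 10.17
tool_pos: [0.619, -0.1917, 0.1835]
ee_rot: [3.128, 0.005, 1.634]
ft_force: [1.2, -0.1, 0.2]
grip_width: 0.0766
grip_force: 0.0
t: 10.75
tool_pos: [0.5233, -0.0977, 0.175]
ee_rot: [3.14, 0.001, 1.633]
ft_force: [1.1, -0.8, 0.9]
grip_width: 0.0771
grip_force: 0.0
[ 0.5233 -0.0977  0.175 ] [ 0.6366  0.2794 -0.6015  1.9112  0.1871  1.0043  0.0147]
0.57 546 [0.0143 0.0444 0.0469 0.0473] ((613.2232055664062, -194.48751831054688), 28.45969581604004)
0.56 [270.4, 366.9] [ 0.5261 -0.0988  0.064 ]
```

View pics/seated.png

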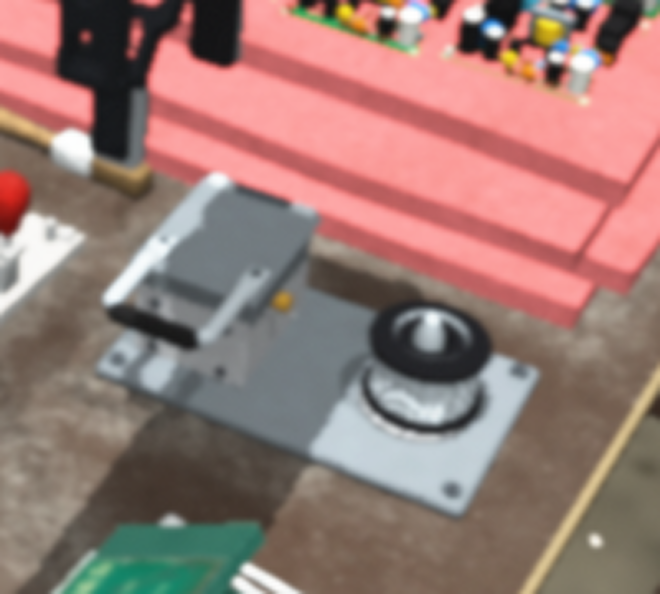

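The reel sits flat on the turntable, top at about 48 mm with the spindle tip protruding at crop (430,330). The bail sleeve is at crop (152,326). Now the bail.

```bash
python3 -m pendant '[34,0.001,0.009,0.01,0,34,0.001,0.009,0.03,0,34,0.001,0.009,0.05,0,34,0.001,0.009,0.065,0,34,0.001,0.009,0.065,0,34,0.001,0.009,0.065,0,34,0.001,0.009,0.065,0,34,0.001,0.009,0.065,0]' 60; python3 - <<'E'
from h import *
s=state();print(s['tool_pos'],s['grip_width'])
n="scene"
I,D=get_image(n)
cv2.imwrite("pics/bail.png",cv2.resize(I[170:300,300:460],(640,520),interpolation=cv2.INTER_CUBIC)[...,::-1])
E
```

```text
t: 11.57
tool_pos: [0.5329, -0.0955, 0.1106]
ee_rot: [3.139, 0.0, 1.633]
ft_force: [-1.0, 0.5, 0.2]
grip_width: 0.0288
grip_force: 0.0
[ 0.53291336 -0.09546402  0.11058801] 0.02877885680443511
```

View pics/bail.png

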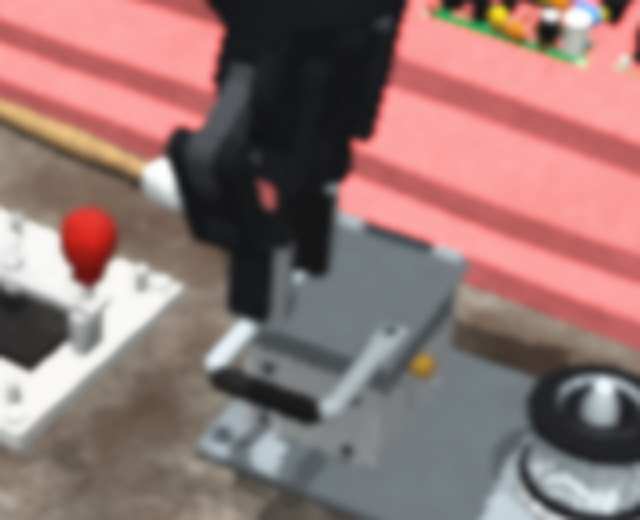

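Finger tips at (248,315) and (312,270) are about 110 px above where they will land. The midpoint then falls on the sleeve at (268,395), so I descend and grip.

```bash
python3 -m pendant '[34,0,0,0.015,0,34,0,0,0.03,0,34,0,0,0.045,0,34,0,0,0.058,0,34,0,0,0.062,0,34,0,0,0.062,0]'; python3 -m pendant '[8,0,0,0,0,0,0,0,0,0,0,0,0,0,0,0,0,0,0,0,0,0,0,0,0,0,0,0,0,0,0,0,0,0,0]' 40
```

```text
t: 12.12
tool_pos: [0.5307, -0.0951, 0.0465]
ee_rot: [-3.14, -0.001, 1.634]
ft_force: [0.5, -0.6, -0.1]
grip_width: 0.0291
grip_force: 0.0
t: 12.7
tool_pos: [0.5318, -0.0952, 0.0478]
ee_rot: [3.141, 0.0, 1.634]
ft_force: [-0.7, 0.1, 3.6]
grip_width: 0.0087
grip_force: 39.2
```

```bash
python3 -m pendant '[0,0,0.0007,-0.01,0,0,0,0.002,-0.02,0,0,0,0.0046,-0.03,0,0,0,0.008,-0.0395,0,0,0,0.012,-0.049,0,0,0,0.017,-0.058,0,0,0,0.017,-0.058,0]'; python3 -m pendant '[0,0,0.0056,-0.0084,0,0,0,0.012,-0.0163,0,0,0,0.019,-0.0236,0,0,0,0.0265,-0.0303,0,0,0,0.0347,-0.0363,0,0,0,0.0434,-0.0415,0,0,0,0.0434,-0.0415,0,0,0,0.0434,-0.0415,0,0,0,0.0434,-0.0415,0]'; python3 - <<'E'
from h import *
s=state();print(s['tool_pos'],s['grip_width'],s['ft_force'])
n="scene"
I,D=get_image(n);C=cloud(n,D)
for o in silhouettes(n,"cover_sheet")[:2]:
    P=C[o["region"]&(D>0)]; P=P[P[:,2]>.05]; c,s_=np.cos(.066),np.sin(.066); h=P-[.6426,-.0896,.0615]; x=c*h[:,0]+s_*h[:,1]; a=np.degrees(np.arctan2(h[:,2],-x)); k=np.hypot(x,h[:,2])>.04; print(o["score"],len(P),np.percentile(a[k],[10,25,50,75,90]))
cv2.imwrite("pics/open.png",cv2.resize(I[130:300,300:500],(680,578),interpolation=cv2.INTER_CUBIC)[...,::-1])
E
```

```text
t: 13.28
tool_pos: [0.5476, -0.0942, 0.1069]
ee_rot: [-3.138, 0.001, 1.634]
ft_force: [-4.2, -0.3, -1.4]
grip_width: 0.0089
grip_force: 39.2
t: 14.03
tool_pos: [0.5902, -0.0915, 0.1506]
ee_rot: [-3.136, 0.002, 1.634]
ft_force: [-14.0, 0.0, 16.8]
grip_width: 0.009
grip_force: 40.3
[ 0.59019231 -0.09145544  0.1505956 ] 0.008972478260780865 [-13.96093713   0.04864806  16.84443229]
0.63 1182 [47.07345271 53.84140449 58.55779929 60.88567356 62.12099861]
0.39 1672 [44.23596804 53.55917402 58.55674896 60.96688043 62.18833218]
```

View pics/open.png

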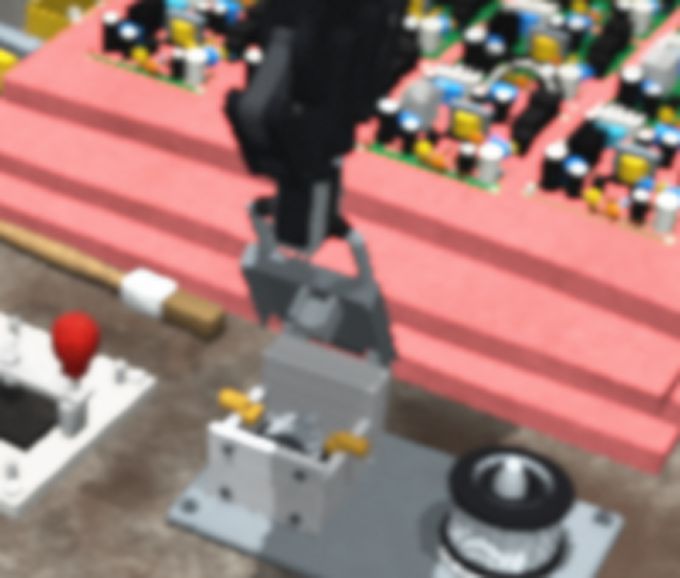

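The cover stands at about 60° in the image and from the depth data, with the reel still on its spindle at (512,490). I ease off about 2 mm of radial strain and settle.

```bash
python3 -m pendant '[0,0,-0.0005,-0.001,0,0,0,-0.001,-0.002,0,0,0,-0.001,-0.002,0,0,0,-0.001,-0.002,0,0,0,-0.001,-0.002,0,0,0,-0.001,-0.002,0]';python3 - <<'E'
from h import *
s=state();print(s['tool_pos'],s['grip_force'],s['ft_force'],s['qvel'].round(4))
n="scene"
I,D=get_image(n);C=cloud(n,D)
for t in("cover_sheet","solder_reel"):
  for o in silhouettes(n,t)[:1]:
    P=C[o["region"]&(D>0)]
    if t=="solder_reel": Q=P[P[:,2]>.042]; print(np.percentile(P[:,2],[50,95]),cv2.minEnclosingCircle((Q[:,:2]*1000).astype(np.float32))); continue
    P=P[P[:,2]>.05]; c,s_=np.cos(.066),np.sin(.066); h=P-[.6426,-.0896,.0615]; x=c*h[:,0]+s_*h[:,1]; a=np.degrees(np.arctan2(h[:,2],-x)); k=np.hypot(x,h[:,2])>.04; print(o["score"],len(P),np.percentile(a[k],[10,25,50,75,90]))
# angle from the grasp: TCP shift since gripping
d=s['tool_pos']-[.5318,-.0952,.0478]; X=-116+1000*(d[0]*.998+d[1]*.063); Z=2.5+1000*d[2]; print(np.hypot(X,Z),np.degrees(np.arctan2(Z,-X))-1.2)
E
```

```text
t: 14.63
tool_pos: [0.5903, -0.0915, 0.1508]
ee_rot: [-3.139, 0.001, 1.634]
ft_force: [-7.2, -0.9, 7.1]
grip_width: 0.0086
grip_force: 39.6
[ 0.59029374 -0.09145639  0.15080602] 39.5513391494751 [-7.17366479 -0.87156447  7.10763178] [-0.0013 -0.0019  0.0007 -0.0006  0.0006  0.0011 -0.0011]
0.59 1127 [48.94557907 54.31191182 58.79733103 61.06045404 62.14159972]
[0.04410004 0.04739153] ((613.5402221679688, -193.7401123046875), 28.861766815185547)
120.10343373511841 60.257110564805316
```

Kinematics and depth both give about 60°, the grip is firm and still, and the reel is seated.

```bash
python3 -c "
from cell import *
print(sign_off())"
```

```text
the job is handed in; nothing more can be done
None
```

The solder reel sits flat on the turntable and is let go, the fingers are holding the cover open at about 60°, and the job is handed in after roughly 15 s; no verdict came back.

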